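Roll the nail carton to the end stop and weigh it

TASK

Roll the carton of nails along the roller track to the end stop and press it home, so that the stop's sprung plate is pushed fully in, without forcing it. Then lift the carton off the rollers and set it down gently on the scale: flat in the middle of the platform, its long side along the platform's long side, and let go of it. Leave the other things on the table alone.

Things in the scene. Friction and masses are not known exactly. Their poses are not given: they have to be found in the camera images.
- carton_base (a point): The carton of nails: closed rigid box, white with a band round it, 85 mm long (this point's x), 58 mm wide (its y), 34 mm high, 0.27 to 0.53 kg. The point is the centre of its underside, z up. It starts on the rollers in the covered part of the track, this x along the track's x.
- nail_carton: The same carton and the same point, but this frame's axes are turned about z: the box's long side lies 6 degrees (0.105 rad) clockwise, seen from above, of this x. Take the axes of carton_base.
- track: Fixed level roller track. Origin on the table under its middle, z up, x along it towards the end stop (to the robot's left), y across. 17 free rollers, 16 mm thick, 50 mm long, 24 mm apart (x = -192 to 192 mm), tops at z = 50 mm, nearly frictionless. Side rails below: out to y = +-31.5 mm, up to z = 41 mm. A cross bar closes the rear end (x = -215 to -207 mm, up to z = 56 mm).
- cover_end (a point): Middle of the end of the covered part, at track x = 50, z = 50 mm. From the rear to here guide walls (y = +-31.5 to 35.5 mm, up to z = 95.5 mm) have lips over the carton's edges (underside z = 91.5 mm, slot between them y = +-24.5 mm): the carton cannot be gripped or lifted there, but fingers fit through the slot behind it to push. Beyond, its sides and top are free.
- track_end (a point): Far end of the track's rails, at track x = 233, y = 0, z = 41 mm. The end stop is a grey carriage (77 mm wide, up to z = 87 mm, black knobs out to y = +-51 mm) with a sprung steel plate in front (50 mm wide, z = 55 to 83 mm). It is clamped with the plate's free face anywhere from track x = 165 to 200 mm; where is not measured: feel for it or look.
- stop_plate (a joint): How far the end stop's sprung plate is pressed in, along the track's +x, in m: 0 free, 0.005 fully in on solid metal. It pushes back with 2 N at 0 and 4 N fully in, plus a damper of 60 N per m/s. Once nothing presses the carton, the plate pushes it back these 5 mm and little more.
- scale: Fixed bench scale: grey housing 165 mm (its x) by 170 mm (its y), top at 30 mm, a dark display strip along the edge towards the robot, carrying a flat steel platform. Origin on the table, z up; the platform's centre lies 4 mm from it along +x.
- platform_middle (a point): Centre of the upper face of the scale's empty platform, 45 mm above the table. The platform is 130 mm along the scale's x and 156 mm along its y (the long side); it is sprung and sinks by at most 6 mm (1.5 N per mm).
- big_bolt: Bystander, to be left alone: rusty bolt standing on its head, 32 x 28 mm, 87 mm tall. Origin: centre of its underside.
- grease_tin: Bystander, to be left alone: round tin with a grey lid, 64 mm across, 47 mm tall. Origin: centre of its underside.
- gauge_block: Bystander, to be left alone: steel packing block 45 x 57 x 25 mm. Origin: centre of its underside.
- wood_wedge: Bystander, to be left alone: softwood wedge 68 x 106 x 26 mm. Origin: centre of its underside.
- tape_measure: Bystander, to be left alone: dark tape measure 61 x 84 x 58 mm. Origin: centre of its underside.
- soapstone: Bystander, to be left alone: white stick of soapstone, 54 x 78 x 8 mm over all. Origin: centre of its underside.

How it is judged:
By the outcome, as a careful person would: the job done as asked, in the order asked, and still so for the second after the job is handed in, with the robot touching nothing.
It also fails if it takes over 70 s, if anything falls off the work surface, if the arm or the gripper's body presses on something with over 40 N, if the wrist force passes 120 N, or if a joint passes its speed limit or range.

ROBOT

A 7-joint arm with a two-finger parallel gripper is mounted at the origin on a cart in front of the work surface, level with it; the furniture and walls round the work are solid. World frame = base frame: x ahead of the robot, y to its left, z up, the work surface at z = 0. Lengths are in m, angles in degrees, forces in N, time in s.
With the tool pointing down it reaches from about 0.425 to 0.875 m from the base axis. Payload 4.7 kg.
Tool frame: the origin (TCP) lies at the very end of the fingers, on their centre line; the grasp point (between the pads) lies 19 mm behind it; z points along the fingers, y is the line along which they close (so a half turn about z gives the same grasp; the last joint's range is limited). The gripper opens to 87 mm and grips with 3 to 60 N. Pads are 19 mm wide; open, the fingers measure 117 mm over their backs; the gripper's body (75 mm by 190 mm) begins 51 mm behind the grasp point.
Start: joints at [-67.088, 18.392, -4.016, 83.108, 1.295, 78.541, -3.26], TCP at [0.245, 0.602, 0.223] pointing down, gripper open.
Joint ranges: [-163.93, 163.93], [-17.29, 119.83], [-79.2, 71.16], [3.27, 140.29], [-89.18, 269.18], [5.43, 117.66], [-154.24, 154.24]. Speed limits (degrees/s): [147.25, 147.25, 180, 180, 180, 180, 180].

INTERFACE

Orientations are given as [roll, pitch, yaw] about the fixed x, y, z axes, in that order (R = Rz(yaw) Ry(pitch) Rx(roll)).
In Python, from cell import telemetry, cams, env gives the robot as it stands.
- The arm moves only by the tool arm_command, never from a script. Its argument "series" is text: rows parted by semicolons, each of 5 numbers parted by spaces: the shift along the tool's x, y, z in mm, then the turn about the tool's z in rad, then the closure in counts, from 0 (fully open) to 255 (shut). A call has 1 to 20 rows; each row shifts and turns the commanded pose from where the row before left it, along the tool's axes as they then stand; what a row does not reach is not made up. A row lasts 1/12 s, in which the tool goes at most 41.7 mm and 7.16 degrees, less where a joint would pass 70% of its speed; a pose out of reach is approached as far as the arm can. A call is refused whole if a number of a shift passes 41.7 or a number of a turn 0.125, either way. A call with a gripper value outside its range is refused whole. The fingers move at their own pace and stop on an object; "squeeze" is the grip in N (left out, the last holds). Time passes only in rows, so rows that do not move let the fingers close. It gives the time, the measured TCP pose, the force, the opening and the grip force at its end, in the units of the state.
- telemetry.get_obs(): the state, without advancing time (a new reading comes with each control period).
- cams.read_camera(name): name is "scene" or "top"; returns the picture (420x560x3 uint8, blue, green, red); there is no depth.
- cams.calibration(name): a dict with "K" (3x3 intrinsics, pixels), "origin" and "rotation" of the camera in the world. Camera axes: x right, y down, z forward; pixel columns grow to the right and rows downward; lengths in m; the calibration is good to about 2 mm. A picture is of the moment at which its call begins. calibration takes no time and is no camera call.
- env.sign_off(): hands the job in; it is judged then, once.
The state is a dict: "time_s": time; "qpos": joint angles; "joint_velocities": joint speeds; "effort": joint torques, N m; "tool_pos": TCP position; "tool_rot": TCP orientation; "force": force on the tool from outside, world axes, zero at the start; "wrist_torque": the same for the moment, N m; "grip_width": finger opening in m; "grasp_force": force on a finger pad.
Only numpy, scipy, OpenCV 4.12 (cv2) and the standard library are available. Lean on these libraries where they do the work, as an engineer would, in place of code of your own. Each camera call takes 0.05 s, during which the arm holds its last target. There are 200 camera calls.

## Working session

There is one attempt and no reset: what is moved stays moved. The work goes in short steps, Python scripts to look and compute and a tool call to move; the robot and the scene stay as the last step left them, time stands still between calls to the robot, and variables do not carry over. Pictures are saved under pics/ and viewed, at most 10 in all, crops included, and the job is handed in when it is done.

Besides the shell and the picture viewer there is one more tool, called after ">>>" in YAML: its name, and indented under it one key for each argument. arm_command: Moves the arm, as the interface text tells. Its arguments: {"type":"object","properties":{"series":{"type":"string"},"squeeze":{"type":"number"}},"required":["series"]}

```bash
ls; mkdir -p pics
python3 - <<'E'
from cell import telemetry,cams,env
import cv2
o=telemetry.get_obs()
for k in o: print(k,o[k])
for n in("scene","top"):
    cv2.imwrite(f"pics/{n}0.png",cams.read_camera(n)); print(cams.calibration(n))
E
```

```text
pics
time_s 0.0
qpos [-67.08836485  18.44196335  -4.01574955  83.1759643    1.29602549
  78.54126522  -3.25758787]
joint_velocities [-0.0342217   0.00056104  0.0098375   0.03730023  0.05415789  0.02484986
  0.05255827]
effort [-1.40545239e-04 -4.91289890e+01 -4.04150113e-01 -3.12534034e+01
 -6.40116166e-02  4.34664753e-02  1.65463734e-04]
tool_pos [0.24442334 0.60168079 0.22141934]
tool_rot [-1.79886111e+02  6.73427394e-03  1.57900969e+02]
force [ 0.36083426 -0.51258302  0.28231797]
wrist_torque [-0.00125793 -0.01743198  0.00154811]
grasp_force 0.0
grip_width 0.08697848782898107
{'K': array([[496.96279523,   0.        , 280.10255684],
       [  0.        , 496.96279523, 209.54147768],
       [  0.        ,   0.        ,   1.        ]]), 'origin': array([-0.70146768, -0.94099834,  0.94428826]), 'rotation': array([-119.54539153,   -0.58612083,  -50.958866  ])}
{'K': array([[404.85035252,   0.        , 281.99386301],
       [  0.        , 404.85035252, 212.62866139],
       [  0.        ,   0.        ,   1.        ]]), 'origin': array([2.93544086e-01, 9.04831505e-04, 1.43887527e+00]), 'rotation': array([-170.39486839,    1.74070262,  -91.48663451])}
```

View pics/scene0.png

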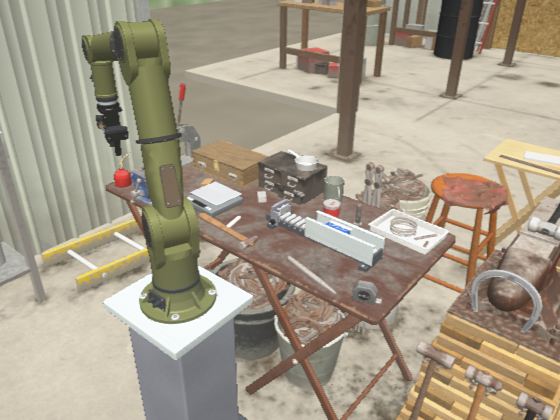

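View pics/top0.png

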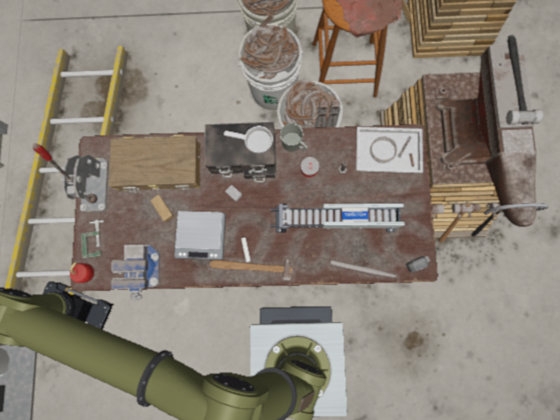

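The top view shows the track from about (278,215) to (403,215), with the end stop at its left end, the blue-banded white carton in the covered part near (355,214), and the scale at (200,235). The arm is clear of all of them.

```bash
cat > h.py <<'E'
import numpy as np,cv2
from scipy.spatial.transform import Rotation as R
from cell import telemetry,cams,env
def px2w(n,uv,z):
    c=cams.calibration(n);M=R.from_euler('xyz',c['rotation'],degrees=True).as_matrix()
    uv=np.atleast_2d(np.asarray(uv,float));d=np.c_[uv,np.ones(len(uv))]@np.linalg.inv(c['K']).T@M.T
    o=np.asarray(c['origin']);return (o+d*((z-o[2])/d[:,2])[:,None])[:,:2]
def w2px(n,p):
    c=cams.calibration(n);M=R.from_euler('xyz',c['rotation'],degrees=True).as_matrix()
    q=(np.atleast_2d(p)-c['origin'])@M@c['K'].T;return q[:,:2]/q[:,2:]
def crop(n,a,b,x0,y0,w,h,k):
    cv2.imwrite(a,cv2.resize(b[y0:y0+h,x0:x0+w],None,fx=k,fy=k,interpolation=cv2.INTER_CUBIC))
E
python3 - <<'E'
from h import *
t=cv2.imread('pics/top0.png');s=cv2.imread('pics/scene0.png')
crop(0,'pics/t1.png',t,268,190,145,50,5.5); crop(0,'pics/t2.png',t,165,195,70,75,8); crop(0,'pics/s1.png',s,175,165,220,110,3.6)
E
```

```text
(no output)
```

View pics/t1.png

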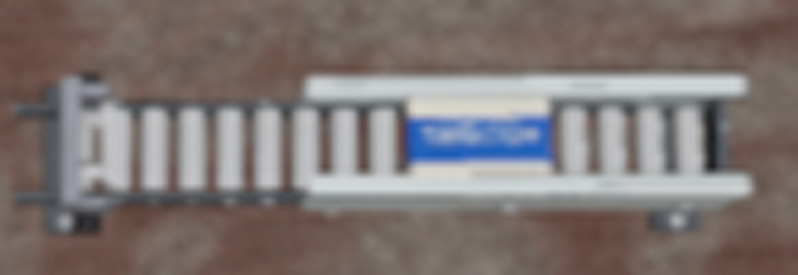

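View pics/t2.png

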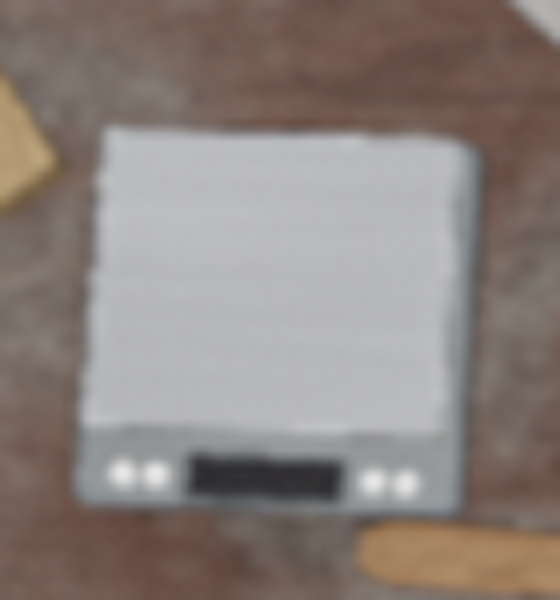

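View pics/s1.png

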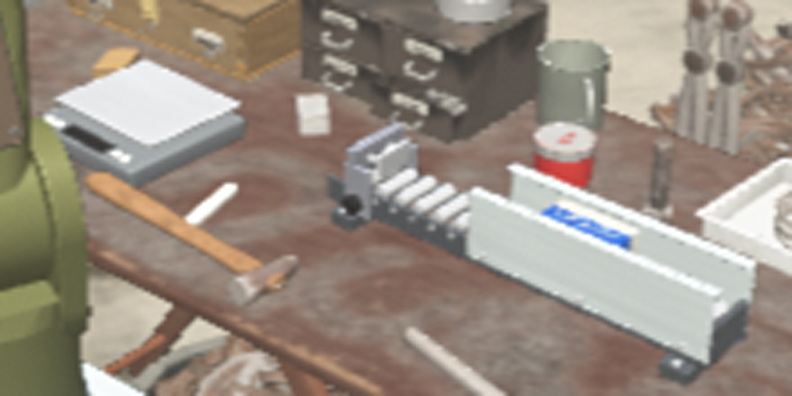

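The crops show:
- **Track:** exposed rollers at t1 x≈118–382, lips' inner edges at y≈97 and 176, carton x≈408–552.
- **Stop:** plate front face near t1 x≈100.
- **Scale:** platform corners in t2 at about (103,128), (458,138), (440,432), (83,425), with the long side along world y.

Run:
```python
from h import *
np.set_printoptions(precision=4,suppress=True)
t=cv2.imread('pics/top0.png')
g=cv2.cvtColor(t,cv2.COLOR_BGR2GRAY).astype(float)
# rollers: profile rows 211..222
p=g[211:222,284:404].mean(0)
from scipy.signal import find_peaks
up=cv2.resize(p[None],None,fx=10,fy=1,interpolation=cv2.INTER_CUBIC)[0]
pk,_=find_peaks(up,distance=45,prominence=10);print('roller u',(pk+.5)/10-.5+284)
# carton by hue
hsv=cv2.cvtColor(t,cv2.COLOR_BGR2HSV)
m=((hsv[...,0]>100)&(hsv[...,0]<130)&(hsv[...,1]>130)).astype(np.uint8); m[:190]=0;m[240:]=0;m[:,:270]=0
ys,xs=np.nonzero(m);print('blue',xs.min(),xs.max(),ys.min(),ys.max(), px2w('top',[[xs.min()-.5,(ys.min()+ys.max())/2],[xs.max()+.5,(ys.min()+ys.max())/2]],.084))
f=lambda P,o,k:(np.array(P,float)+.5)/k-.5+o
# lips edges
for X in(325,350,450,550,650,720):
    u=int(round(f([X],268,5.5)[0])); col=cv2.resize(g[196:232,u-2:u+3].mean(1)[:,None],None,fx=1,fy=10,interpolation=cv2.INTER_CUBIC)[:,0]
    d=np.diff(col); i=np.argmin(d[:110])if 1 else 0; j=np.argmax(d[110:300])+110
    print('lip',u,(i+1)/10-.5+196,(j+1)/10-.5+196)
print('lipsW',px2w('top',f([[308,97],[308,174],[740,97],[740,176]],[268,190],5.5),.0955))
print('walls ends',px2w('top',f([[306,77],[748,77]],[268,190],5.5),.0955))
print('roll ends first/last',px2w('top',f([[118,107],[118,190],[690,105],[690,174]],[268,190],5.5),.046))
print('plate',px2w('top',f([[103,150],[103,125],[103,180]],[268,190],5.5),.083))
print('platform',px2w('top',f([[103,128],[458,138],[440,432],[83,425]],[165,195],8),.045))
print('box front edge',px2w('top',[[205,178],[275,178],[205,170],[275,170]],.12),px2w('top',[[205,178],[275,178]],.0))
# carton gray profile along row
```

```text
roller u [288.25 295.55 302.55 309.55 316.55 323.55 330.55 337.55 352.65 372.45
 379.35 385.75 393.35]
blue 342 367 212 218 [[ 0.5096 -0.1646]
 [ 0.5069 -0.2519]]
lip 327 201.3 221.0
lip 331 201.3 209.7
lip 349 201.3 219.0
lip 368 206.5 221.9
lip 386 206.5 221.5
lip 398 206.5 221.0
lipsW [[ 0.536  -0.1046]
 [ 0.4885 -0.1025]
 [ 0.5278 -0.3664]
 [ 0.4793 -0.3628]]
walls ends [[ 0.5485 -0.1039]
 [ 0.54   -0.3722]]
roll ends first/last [[ 0.5423  0.0121]
 [ 0.4891  0.0137]
 [ 0.5323 -0.3483]
 [ 0.4884 -0.3452]]
plate [[0.5091 0.0219]
 [0.5247 0.0214]
 [0.4904 0.0224]]
platform [[0.5494 0.4055]
 [0.54   0.2483]
 [0.4113 0.2563]
 [0.4187 0.4119]]
box front edge [[0.6443 0.2919]
 [0.6364 0.0556]
 [0.6722 0.2921]
 [0.6641 0.055 ]] [[0.6763 0.3184]
 [0.6675 0.0606]]
```

```bash
cat >> h.py <<'E'
def plan(p0,y0,segs):
    "segs: (x,y,z,yaw,rows,closure); prints rows in tool axes, whole mm"
    p=np.array(p0,float)*1000;y=np.radians(y0)
    for *q,yw,n,c in segs:
        q=np.array(q)*1000;out=[]
        a=p.copy();ya=y;yw=np.radians(yw)
        for i in range(1,n+1):
            d=a+(q-a)*i/n-p
            A=np.array([[np.cos(y),np.sin(y),0],[np.sin(y),-np.cos(y),0],[0,0,-1]])
            s=np.round(A@d);t=np.round(y-(ya+(yw-ya)*i/n),3)
            p=p+A.T@s;y-=t;out.append('%g %g %g %g %d'%(*(s+0.),t+0.,c))
        print('; '.join(out));print('  ->',p.round(1),np.degrees(y).round(2),'max',max(np.linalg.norm([float(v) for v in o.split()[:3]]) for o in out))
E
python3 - <<'E'
from h import *
np.set_printoptions(precision=4,suppress=True)
us=np.array([288.25,295.55,302.55,309.55,316.55,323.55,330.55,337.55,372.45,379.35,385.75,393.35])
xs=np.r_[168-24*np.arange(8),-120,-144,-168,-192.]
w=px2w('top',np.c_[us,216+0*us],.05);k,o=np.polyfit(xs[1:],w[1:,1],1);print('origin Y',o,k,(w[:,1]-o-k*xs))
plan([.2444,.6017,.2214],157.9,[(.48,.25,.22,88.2,14,255),(.506,-.29,.22,88.2,16,255)])
E
```

```text
origin Y -0.15434897567441236 0.0009995578197774556 [ 0.002   0.0006  0.0004  0.0001 -0.0001 -0.0003 -0.0005 -0.0006 -0.0007
 -0.0003  0.0017 -0.0003]
-25 -17 0 0.087 255; -26 -15 0 0.087 255; -28 -12 0 0.087 255; -29 -10 0 0.087 255; -29 -7 0 0.086 255; -30 -5 1 0.087 255; -30 -2 0 0.087 255; -30 0 0 0.087 255; -30 3 0 0.087 255; -30 6 0 0.087 255; -29 8 0 0.087 255; -28 11 0 0.087 255; -28 13 0 0.087 255; -26 15 0 0.086 255
  -> [479.9 249.7 220.4] 88.23 max 30.870698080866262
-34 3 0 0 255; -33 2 0 0 255; -34 3 0 0 255; -34 3 0 0 255; -33 2 0 0 255; -34 3 0 0 255; -34 3 0 0 255; -33 2 0 0 255; -34 3 0 0 255; -34 3 0 0 255; -33 2 0 0 255; -34 3 0 0 255; -34 3 0 0 255; -33 2 0 0 255; -34 3 0 0 255; -34 3 0 0 255
  -> [ 506.2 -290.3  220.4] 88.23 max 34.132096331752024
```

>>> arm_command:
  series: "-25 -17 0 0.087 255; -26 -15 0 0.087 255; -28 -12 0 0.087 255; -29 -10 0 0.087 255; -29 -7 0 0.086 255; -30 -5 1 0.087 255; -30 -2 0 0.087 255; -30 0 0 0.087 255; -30 3 0 0.087 255; -30 6 0 0.087 255; -29 8 0 0.087 255; -28 11 0 0.087 255; -28 13 0 0.087 255; -26 15 0 0.086 255; 0 0 0 0 255"
  squeeze: 10

```text
time_s: 1.35
tool_pos: [0.4839, 0.2428, 0.2215]
tool_rot: [179.9, 0.2, 87.5]
force: [0.5, -1.0, -0.5]
grip_width: 0.0015
grasp_force: 0.0
```

>>> arm_command:
  series: "-34 3 0 0 255; -33 2 0 0 255; -34 3 0 0 255; -34 3 0 0 255; -33 2 0 0 255; -34 3 0 0 255; -34 3 0 0 255; -33 2 0 0 255; -34 3 0 0 255; -34 3 0 0 255; -33 2 0 0 255; -34 3 0 0 255; -34 3 0 0 255; -33 2 0 0 255; -34 3 0 0 255; -34 3 0 0 255; 0 0 0 0 255; 0 0 0 0 255; 0 0 0 0 255; 0 0 0 0 255"

```text
time_s: 3.02
tool_pos: [0.5068, -0.288, 0.2212]
tool_rot: [-180.0, -0.1, 88.4]
force: [0.1, 0.5, 0.0]
grip_width: 0.0008
grasp_force: 0.0
```

>>> arm_command:
  series: "0 0 20 0 255; 0 0 25 0 255; 0 0 25 0 255; 0 0 20 0 255; 0 0 10 0 255; 0 0 0 0 255; 0 0 0 0 255"

```text
time_s: 3.6
tool_pos: [0.5068, -0.289, 0.1219]
tool_rot: [180.0, -0.0, 88.3]
force: [0.3, 0.8, 0.8]
grip_width: 0.0009
grasp_force: 0.0
```

Run:
```python
from h import *
s=cams.read_camera('scene');t=cams.read_camera('top')
a=cv2.resize(s[190:290,290:395],None,fx=4,fy=4,interpolation=cv2.INTER_CUBIC)
b=cv2.resize(t[170:270,320:415],None,fx=4,fy=4,interpolation=cv2.INTER_CUBIC)
cv2.imwrite('pics/a2.png',np.hstack([a,b]));print(telemetry.get_obs()['tool_pos'])
```

```text
[ 0.5074886  -0.28994792  0.12313296]
```

View pics/a2.png

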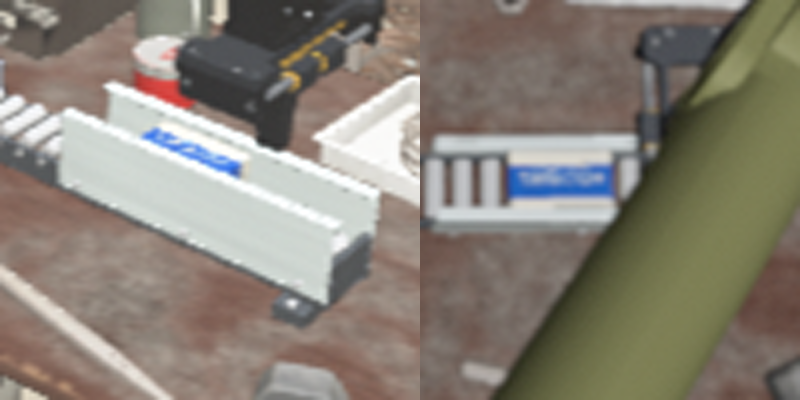

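The fingers hang over the slot just behind the carton, with the tip at about (275,150) in the left crop. The tin is well below the gripper, so I'm going down.

>>> arm_command:
  series: "0 0 10 0 255; 0 0 12 0 255; 0 0 12 0 255; 0 0 12 0 255; 0 0 10 0 255; 0 0 6 0 255; 0 0 2 0 255; 0 0 0 0 255"

```text
time_s: 4.37
tool_pos: [0.5059, -0.2897, 0.0567]
tool_rot: [-179.9, -0.0, 88.2]
force: [0.4, -0.6, 0.7]
grip_width: 0.0003
grasp_force: 0.0
```

>>> arm_command:
  series: "2 0 0 0 255; 4 0 0 0 255; 4 0 0 0 255; 4 0 0 0 255; 4 0 0 0 255; 4 0 0 0 255; 5 0 0 0 255; 5 0 0 0 255; 5 0 0 0 255; 5 0 0 0 255; 5 0 0 0 255; 5 0 0 0 255; 5 0 0 0 255; 5 0 0 0 255; 5 0 0 0 255"

```text
time_s: 5.62
tool_pos: [0.5084, -0.2223, 0.0575]
tool_rot: [-180.0, -0.0, 88.2]
force: [0.1, -0.4, -0.0]
grip_width: 0.0005
grasp_force: 0.2
```

>>> arm_command:
  series: "5 0 0 0 255; 5 0 0 0 255; 5 0 0 0 255; 5 0 0 0 255; 5 0 0 0 255; 5 0 0 0 255; 5 0 0 0 255; 5 0 0 0 255; 5 0 0 0 255; 5 0 0 0 255; 5 0 0 0 255; 5 0 0 0 255; 5 0 0 0 255; 5 0 0 0 255; 5 0 0 0 255; 5 0 0 0 255; 5 0 0 0 255; 5 0 0 0 255; 5 0 0 0 255; 5 0 0 0 255"

```text
time_s: 7.28
tool_pos: [0.5116, -0.1224, 0.0576]
tool_rot: [180.0, -0.0, 88.2]
force: [-0.6, -0.3, -0.9]
grip_width: 0.0009
grasp_force: 0.2
```

>>> arm_command:
  series: "4 0 0 0 255; 4 0 0 0 255; 4 0 0 0 255; 4 0 0 0 255; 3 0 0 0 255; 3 0 0 0 255; 2 0 0 0 255; 2 0 0 0 255; 2 0 0 0 255; 2 0 0 0 255; 2 0 0 0 255; 0 0 0 0 255; 0 0 0 0 255"

```text
time_s: 8.37
tool_pos: [0.5127, -0.0907, 0.0576]
tool_rot: [180.0, -0.0, 88.2]
force: [0.2, -0.3, -0.5]
grip_width: 0.0005
grasp_force: 0.0
```

```bash
cat >> h.py <<'E'
def blue(n,img,box):
    x0,y0,x1,y1=box;h=cv2.cvtColor(img,cv2.COLOR_BGR2HSV)
    m=np.zeros(h.shape[:2],np.uint8);m[y0:y1,x0:x1]=((h[...,0]>100)&(h[...,0]<130)&(h[...,1]>130))[y0:y1,x0:x1]
    return m
E
python3 - <<'E'
from h import *
s=cams.read_camera('scene');t=cams.read_camera('top')
for n,i,b in(('scene',s,(260,180,400,280)),('top',t,(255,195,410,235))):
    m=blue(n,i,b);ys,xs=np.nonzero(m);print(n,len(xs),xs.min(),xs.max(),ys.min(),ys.max(),px2w(n,[[xs.mean(),ys.mean()],[xs.min()-.5,ys.mean()],[xs.max()+.5,ys.mean()]],.084))
a=cv2.resize(s[175:275,260:365],None,fx=4,fy=4,interpolation=cv2.INTER_CUBIC)
b=cv2.resize(t[170:270,265:360],None,fx=4,fy=4,interpolation=cv2.INTER_CUBIC)
cv2.imwrite('pics/a3.png',np.hstack([a,b]))
E
```

```text
scene 4 302 303 214 215 [[ 0.50579611 -0.0728544 ]
 [ 0.50357167 -0.07020825]
 [ 0.50802073 -0.07550078]]
top 50 292 305 212 218 [[ 0.50993834 -0.01682311]
 [ 0.51058709  0.00422642]
 [ 0.50912774 -0.04312397]]
```

View pics/a3.png

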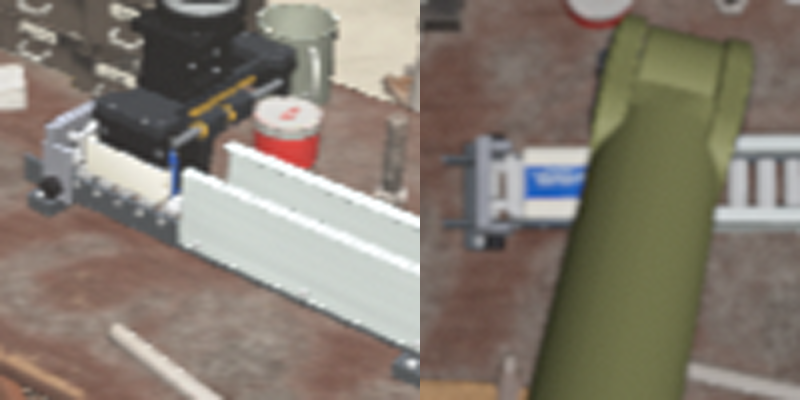

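The carton is just ahead of the fingers. Its front edge is at top pixel about 290.5 (Y≈8 mm), roughly 10–14 mm short of the plate. I'll creep forward and watch the force.

>>> arm_command:
  series: "2 0 0 0 255; 2 0 0 0 255; 2 0 0 0 255; 2 0 0 0 255; 1 0 0 0 255; 1 0 0 0 255; 1 0 0 0 255; 1 0 0 0 255; 0 0 0 0 255; 0 0 0 0 255"

```text
time_s: 9.3
tool_pos: [0.5129, -0.0794, 0.0576]
tool_rot: [180.0, 0.0, 88.2]
force: [0.2, -3.8, -0.5]
grip_width: 0.0002
grasp_force: 1.6
```

>>> arm_command:
  series: "1 0 0 0 255; 1 0 0 0 255; 0 0 0 0 255; 0 0 0 0 255"

```text
time_s: 9.63
tool_pos: [0.5129, -0.0771, 0.0575]
tool_rot: [-180.0, 0.0, 88.2]
force: [-1.1, -3.9, 0.8]
grip_width: 0.0006
grasp_force: 2.0
```

>>> arm_command:
  series: "1 0 0 0 255; 0 0 0 0 255; 0 0 0 0 255"

```text
time_s: 9.88
tool_pos: [0.5129, -0.0763, 0.0576]
tool_rot: [-180.0, 0.0, 88.2]
force: [-1.7, -5.0, 0.7]
grip_width: 0.0005
grasp_force: 2.5
```

>>> arm_command:
  series: "1 0 0 0 255; 0 0 0 0 255; 0 0 0 0 255"

```text
time_s: 10.13
tool_pos: [0.5128, -0.0762, 0.0576]
tool_rot: [-180.0, 0.1, 88.2]
force: [-1.0, -6.5, 0.1]
grip_width: 0.0004
grasp_force: 3.3
```

>>> arm_command:
  series: "1 0 0 0 255; 1 0 0 0 255; 0 0 0 0 255; 0 0 0 0 255; 0 0 0 0 255"

```text
time_s: 10.55
tool_pos: [0.5125, -0.0761, 0.0576]
tool_rot: [-180.0, 0.2, 88.1]
force: [-1.4, -10.0, 1.2]
grip_width: 0.0006
grasp_force: 5.1
```

Position is stuck at Y=-0.0761 while the force rises to 10 N, so the plate is fully in on solid metal. Next I back off gently and go up.

>>> arm_command:
  series: "-1 0 0 0 255; -1 0 0 0 255; -1 0 0 0 255; -1 0 0 0 255; -1 0 0 0 255; -1 0 0 0 255; -1 0 0 0 255; -1 0 0 0 255; -1 0 0 0 255; -1 0 0 0 255; -2 0 0 0 255; -3 0 0 0 255; -4 0 0 0 255; -4 0 0 0 255; -4 0 0 0 255; 0 0 0 0 255"

```text
time_s: 11.88
tool_pos: [0.5122, -0.1012, 0.0577]
tool_rot: [180.0, 0.0, 88.1]
force: [-0.2, -0.3, 0.1]
grip_width: 0.0007
grasp_force: 0.0
```

>>> arm_command:
  series: "0 0 -8 0 255; 0 0 -15 0 255; 0 0 -20 0 255; 0 0 -25 0 255; 0 0 -25 0 255; -25 0 -25 0 0; -30 0 -20 0 0; -30 0 0 0 0; -30 0 0 0 0; -30 0 0 0 0; 0 0 0 0 0; 0 0 0 0 0"

```text
time_s: 12.88
tool_pos: [0.5071, -0.247, 0.1962]
tool_rot: [180.0, 0.0, 88.0]
force: [-0.2, 0.3, -0.6]
grip_width: 0.0391
grasp_force: 0.0
```

Run:
```python
from h import *
s=cams.read_camera('scene');t=cams.read_camera('top')
o=telemetry.get_obs();print(o['time_s'],o['tool_pos'],o['tool_rot'],o['grip_width'],o['force'])
m=blue('top',t,(255,195,410,235));ys,xs=np.nonzero(m);print(len(xs),xs.min(),xs.max(),ys.min(),ys.max(),px2w('top',[[xs.mean(),ys.mean()],[xs.min()-.5,ys.mean()],[xs.max()+.5,ys.mean()]],.084))
print(m[210:221,288:320])
a=cv2.resize(s[175:275,260:365],None,fx=4,fy=4,interpolation=cv2.INTER_CUBIC)
b=cv2.resize(t[180:248,265:325],None,fx=6,fy=6,interpolation=cv2.INTER_CUBIC)[:400]
cv2.imwrite('pics/a4.png',np.hstack([a,b]));cv2.imwrite('pics/top4.png',t)
```

```text
12.9833 [ 0.50800902 -0.24385463  0.19569469] [ 1.79994757e+02 -5.32114208e-02  8.82643390e+01] 0.04720857170811434 [0.91205247 0.59751769 0.45895164]
106 289 313 212 218 [[ 0.51146009 -0.02555093]
 [ 0.51269098  0.01433476]
 [ 0.51008203 -0.07020575]]
[[0 0 0 0 0 0 0 0 0 0 0 0 0 0 0 0 0 0 0 0 0 0 0 0 0 0 0 0 0 0 0 0]
 [0 0 0 0 0 0 0 0 0 0 0 0 0 0 0 0 0 0 0 0 0 0 0 0 0 0 0 0 0 0 0 0]
 [0 0 1 1 1 1 0 0 0 0 0 0 0 1 0 0 0 0 0 0 1 1 1 1 1 0 0 0 0 0 0 0]
 [0 1 1 1 1 1 1 1 0 0 0 0 1 1 1 1 0 0 0 0 0 1 1 1 1 1 0 0 0 0 0 0]
 [0 1 1 1 0 0 0 0 0 0 0 0 0 0 1 1 0 0 0 0 0 0 0 0 1 0 0 0 0 0 0 0]
 [0 1 1 1 0 0 0 0 0 0 0 0 0 0 0 0 0 0 0 0 0 0 0 0 1 0 0 0 0 0 0 0]
 [0 1 1 1 1 1 1 1 1 1 0 0 1 1 1 1 1 1 1 1 1 1 1 1 1 0 0 0 0 0 0 0]
 [0 1 1 1 1 1 1 1 1 1 1 1 1 1 1 1 1 1 1 1 1 1 1 1 1 0 0 0 0 0 0 0]
 [0 1 1 1 1 1 1 1 1 1 1 1 1 1 1 1 1 1 1 1 1 1 1 1 1 0 0 0 0 0 0 0]
 [0 0 0 0 0 0 0 0 0 0 0 0 0 0 0 0 0 0 0 0 0 0 0 0 0 0 0 0 0 0 0 0]
 [0 0 0 0 0 0 0 0 0 0 0 0 0 0 0 0 0 0 0 0 0 0 0 0 0 0 0 0 0 0 0 0]]
```

View pics/a4.png

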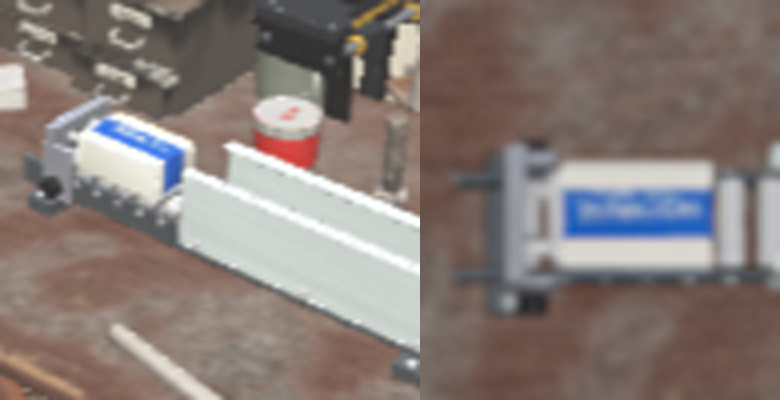

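The carton sits on the open rollers against the sprung-out plate. In the right crop its top spans x≈553–713 with its centre near row 213. That puts its centre at about (0.513, -0.028), squared with the track. I'll go over it with the gripper open.

>>> arm_command:
  series: "12 0 0 0 0; 20 0 0 0 0; 26 0 5 0 0; 28 0 10 0 0; 28 0 10 0 0; 28 -1 10 0 0; 28 0 10 0 0; 22 0 10 0 0; 16 0 6 0 0; 10 0 3 0 0; 0 0 0 0 0; 0 0 0 0 0; 0 0 0 0 0; 0 0 0 0 0"

```text
time_s: 14.15
tool_pos: [0.5139, -0.0283, 0.1322]
tool_rot: [179.9, 0.0, 88.1]
force: [0.1, -0.1, 0.0]
grip_width: 0.0869
grasp_force: 0.0
```

>>> arm_command:
  series: "0 0 10 0 0; 0 0 15 0 0; 0 0 15 0 0; 0 0 15 0 0; 0 0 10 0 0; 0 0 7 0 0; 0 0 4 0 0; 0 0 1 0 0; 0 0 0 0 0; 0 0 0 0 0"

```text
time_s: 14.98
tool_pos: [0.5141, -0.027, 0.0551]
tool_rot: [179.9, -0.0, 88.2]
force: [0.0, -0.4, 0.1]
grip_width: 0.087
grasp_force: 0.0
```

>>> arm_command:
  series: "0 0 0 0 60; 0 0 0 0 70; 0 0 0 0 80; 0 0 0 0 90; 0 0 0 0 100; 0 0 0 0 110; 0 0 0 0 130; 0 0 0 0 160; 0 0 0 0 200; 0 0 0 0 255; 0 0 0 0 255; 0 0 0 0 255; 0 0 0 0 255"
  squeeze: 20

```text
time_s: 16.07
tool_pos: [0.5137, -0.0269, 0.0547]
tool_rot: [180.0, -0.0, 88.2]
force: [0.6, -0.1, 2.1]
grip_width: 0.0579
grasp_force: 20.0
```

>>> arm_command:
  series: "0 0 -2 0 255; 0 0 -5 0 255; 0 0 -8 0 255; 0 0 -10 0 255; 0 0 -12 0 255; 0 0 -12 0 255; 0 0 -12 0 255; 0 0 -10 0 255; 0 0 -6 0 255; 0 0 -3 0 255; 0 0 0 0 255; 0 0 0 0 255; 0 0 0 0 255"
  squeeze: 30

```text
time_s: 17.15
tool_pos: [0.513, -0.0269, 0.1339]
tool_rot: [-179.9, 0.0, 88.2]
force: [0.0, 0.3, -4.1]
grip_width: 0.0579
grasp_force: 30.0
```

Run:
```python
from h import *
o=telemetry.get_obs();print(o['tool_pos'],o['tool_rot'],o['force'],o['wrist_torque'])
p=o['tool_pos']
# via lower X to stay clear of the toolbox; platform centre .4798,.3305, yaw 86.9
plan([.5139,-.0270,.135],88.2,[(.475,.15,.135,87.5,9,255),(.4795,.33,.135,86.9,10,255)])
```

```text
[ 0.51297171 -0.02686994  0.13388806] [-1.79927778e+02  1.10171622e-02  8.82261709e+01] [ 0.03719948  0.26333592 -4.0851706 ] [-0.15520949  0.05793244 -0.02439803]
20 -5 0 0.001 255; 19 -5 0 0.002 255; 20 -5 0 0.001 255; 19 -5 0 0.001 255; 20 -5 0 0.002 255; 19 -5 0 0.001 255; 20 -5 0 0.002 255; 19 -5 0 0.001 255; 19 -5 0 0.001 255
  -> [475.4 149.5 135. ] 87.51 max 20.615528128088304
18 0 0 0.001 255; 18 -1 0 0.001 255; 18 0 0 0.001 255; 18 -1 0 0.001 255; 18 0 0 0.001 255; 18 0 0 0.001 255; 18 -1 0 0.001 255; 18 0 0 0.002 255; 18 -1 0 0.001 255; 18 -1 0 0.001 255
  -> [479.  329.6 135. ] 86.88 max 18.027756377319946
```

>>> arm_command:
  series: "8 -2 0 0 255; 15 -4 0 0.001 255; 20 -5 0 0.002 255; 20 -5 0 0.001 255; 20 -5 0 0.001 255; 20 -5 0 0.002 255; 20 -5 0 0.001 255; 20 -5 0 0.002 255; 20 -5 0 0.001 255; 12 -4 0 0.001 255"

```text
time_s: 17.98
tool_pos: [0.4736, 0.1528, 0.134]
tool_rot: [-179.9, -0.0, 87.7]
force: [0.8, 0.7, -5.1]
grip_width: 0.0577
grasp_force: 30.0
```

>>> arm_command:
  series: "18 0 0 0.001 255; 18 -1 0 0.001 255; 18 0 0 0.001 255; 18 -1 0 0.001 255; 18 0 0 0.001 255; 18 0 0 0.001 255; 18 -1 0 0.001 255; 18 0 0 0.002 255; 18 -1 0 0.001 255; 12 -1 0 0.001 255; 6 0 0 0 255; 0 0 0 0 255; 0 0 0 0 255; 0 0 0 0 255"

```text
time_s: 19.15
tool_pos: [0.4789, 0.3281, 0.1345]
tool_rot: [180.0, 0.1, 86.8]
force: [-0.1, -0.8, -4.2]
grip_width: 0.0577
grasp_force: 30.0
```

Run:
```python
from h import *
t=cams.read_camera('top');s=cams.read_camera('scene')
o=telemetry.get_obs();print(o['time_s'],o['tool_pos'],o['tool_rot'],o['force'],o['grip_width'])
h=.0
a=cv2.resize(s[130:230,165:270],None,fx=3.8,fy=4,interpolation=cv2.INTER_CUBIC)
b=cv2.resize(t[195:261,170:236],None,fx=6,fy=6.06,interpolation=cv2.INTER_CUBIC)[:400]
cv2.imwrite('pics/a5.png',np.hstack([a,b]))
print(b.shape)
```

```text
19.25 [0.47889555 0.32826941 0.13468867] [1.79994209e+02 1.61059704e-02 8.67917949e+01] [-0.33464843  0.05909523 -3.8950224 ] 0.05769490447382829
(400, 396, 3)
```

View pics/a5.png

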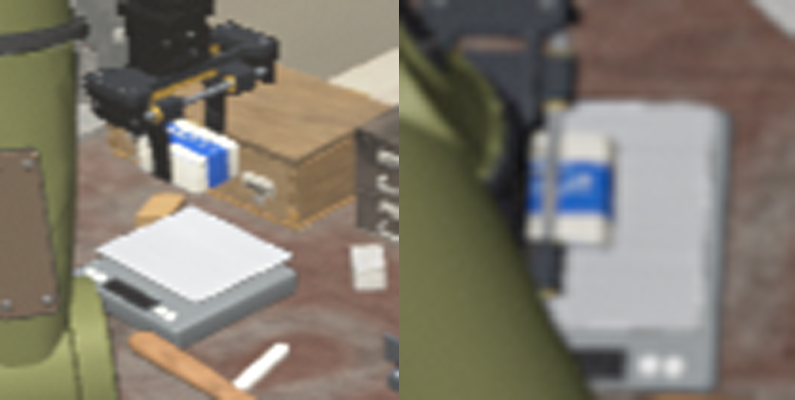

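The carton hangs level over the platform. In the right crop its rear end is at x≈612 and the band spans rows≈163–213. I'm checking the offset from that.

Run:
```python
from h import *
u=170+(213.5)/6-.5; v=lambda r:195+(r+.5)/6.06-.5
print(px2w('top',[[u,v(163)],[u,v(213)],[u,v(188)],[u,v(137)]],.1635))
# same camera reference of platform, re-read: right edge x~702 (crop) top row 103 .. bottom row 328
f=lambda x,r:[170+(x-399+.5)/6-.5,v(r)]
print(px2w('top',[f(705,103),f(697,328)],.045))
```

```text
[[0.48932065 0.28116874]
 [0.46268804 0.28101062]
 [0.47598137 0.28108954]
 [0.50324249 0.2812514 ]]
[[0.54099933 0.2526703 ]
 [0.41081539 0.2573695 ]]
```

>>> arm_command:
  series: "2 1 0 0 255; 2 1 4 0 255; 2 0 8 0 255; 0 0 10 0 255; 0 0 12 0 255; 0 0 12 0 255; 0 0 10 0 255; 0 0 8 0 255; 0 0 5 0 255; 0 0 3 0 255; 0 0 2 0 255; 0 0 0 0 255; 0 0 0 0 255"

```text
time_s: 20.33
tool_pos: [0.4811, 0.3358, 0.061]
tool_rot: [180.0, -0.0, 86.9]
force: [0.1, 0.6, -4.4]
grip_width: 0.0574
grasp_force: 30.0
```

>>> arm_command:
  series: "0 0 1 0 255; 0 0 1 0 255; 0 0 1 0 255; 0 0 1 0 255; 0 0 1 0 255; 0 0 1 0 255; 0 0 1 0 255; 0 0 1 0 255; 0 0 0 0 255; 0 0 0 0 255"

```text
time_s: 21.17
tool_pos: [0.4807, 0.3355, 0.0525]
tool_rot: [-180.0, 0.0, 86.9]
force: [-0.5, -0.6, -3.4]
grip_width: 0.058
grasp_force: 30.0
```

>>> arm_command:
  series: "0 0 1 0 255; 0 0 0 0 255; 0 0 1 0 255; 0 0 0 0 255; 0 0 1 0 255; 0 0 0 0 255; 0 0 0 0 255"

```text
time_s: 21.75
tool_pos: [0.4808, 0.3356, 0.0496]
tool_rot: [180.0, -0.0, 86.9]
force: [0.4, -0.0, -3.4]
grip_width: 0.0576
grasp_force: 30.0
```

>>> arm_command:
  series: "0 0 1 0 255; 0 0 0 0 255; 0 0 0 0 255; 0 0 0 0 255"

```text
time_s: 22.08
tool_pos: [0.4809, 0.3356, 0.0488]
tool_rot: [180.0, -0.0, 86.9]
force: [-0.5, 0.2, -3.5]
grip_width: 0.0577
grasp_force: 30.0
```

>>> arm_command:
  series: "0 0 1 0 255; 0 0 0 0 255; 0 0 0 0 255; 0 0 0 0 255"

```text
time_s: 22.42
tool_pos: [0.4809, 0.3356, 0.0478]
tool_rot: [180.0, -0.0, 86.9]
force: [0.8, 0.6, -1.8]
grip_width: 0.0578
grasp_force: 30.0
```

>>> arm_command:
  series: "0 0 1 0 255; 0 0 0 0 255; 0 0 0 0 255; 0 0 0 0 255"

```text
time_s: 22.75
tool_pos: [0.4809, 0.3356, 0.0468]
tool_rot: [180.0, -0.0, 86.9]
force: [-1.1, -0.5, 0.7]
grip_width: 0.0575
grasp_force: 30.0
```

The weight is now on the scale, so I release slowly.

>>> arm_command:
  series: "0 0 0 0 255; 0 0 0 0 255; 0 0 0 0 84; 0 0 0 0 80; 0 0 0 0 74; 0 0 0 0 66; 0 0 0 0 56; 0 0 0 0 40; 0 0 0 0 20; 0 0 0 0 0; 0 0 0 0 0; 0 0 0 0 0; 0 0 0 0 0; 0 0 0 0 0"
  squeeze: 5

```text
time_s: 23.92
tool_pos: [0.4808, 0.3356, 0.0466]
tool_rot: [180.0, -0.0, 86.9]
force: [-0.5, -0.1, 0.5]
grip_width: 0.0869
grasp_force: 0.0
```

>>> arm_command:
  series: "0 0 -3 0 0; 0 0 -6 0 0; 0 0 -10 0 0; 0 0 -15 0 0; 0 0 -20 0 0; 0 0 -25 0 0; 0 0 -30 0 0; 0 0 -30 0 0; 0 0 -30 0 0; 0 0 -15 0 0; 0 0 -5 0 0; 0 0 0 0 0"

```text
time_s: 24.92
tool_pos: [0.4816, 0.336, 0.2379]
tool_rot: [179.8, -0.2, 86.9]
force: [0.3, -0.1, 0.2]
grip_width: 0.0872
grasp_force: 0.0
```

>>> arm_command:
  series: "-10 0 0 0 0; -20 0 0 0 0; -30 0 0 0 0; -30 0 0 0 0; -30 0 0 0 0; -30 0 0 0 0; -30 0 0 0 0; -30 0 0 0 0; -30 0 0 0 0; -30 0 0 0 0; -30 0 0 0 0; -20 0 0 0 0; -10 0 0 0 0; 0 0 0 0 0; 0 0 0 0 0; 0 0 0 0 0"

```text
time_s: 26.25
tool_pos: [0.4627, 0.0077, 0.235]
tool_rot: [-179.9, -0.0, 87.0]
force: [0.7, 0.7, 0.2]
grip_width: 0.087
grasp_force: 0.0
```

Run:
```python
from h import *
t=cams.read_camera('top');s=cams.read_camera('scene')
m=blue('top',t,(170,200,240,262));ys,xs=np.nonzero(m);print(len(xs),xs.min(),xs.max(),ys.min(),ys.max(),px2w('top',[[xs.mean(),ys.mean()],[xs.min()-.5,ys.mean()],[xs.max()+.5,ys.mean()]],.076))
a=cv2.resize(s[150:230,180:258],None,fx=5,fy=5,interpolation=cv2.INTER_CUBIC)
b=cv2.resize(t[197:262,170:235],None,fx=6,fy=6,interpolation=cv2.INTER_CUBIC)
b=np.vstack([b,np.zeros((10,390,3),np.uint8)]);cv2.imwrite('pics/a6.png',np.hstack([a,b]))
```

```text
104 183 208 225 232 [[0.47756764 0.33352271]
 [0.47889136 0.37788951]
 [0.47622485 0.28851719]]
```

View pics/a6.png

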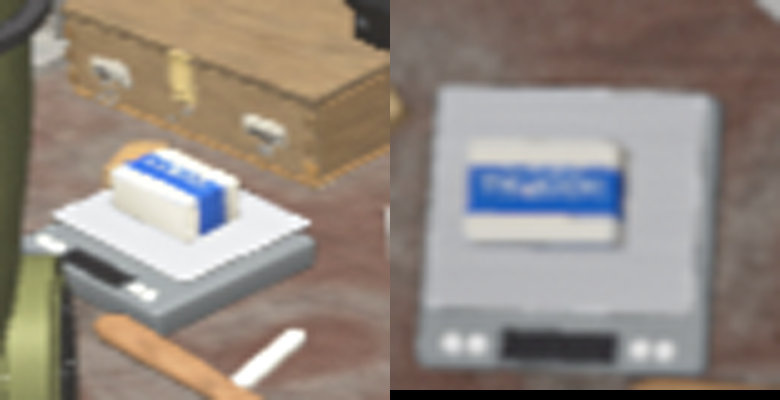

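The carton sits flat on the platform and aligned with it, spanning x≈466–617 in the right crop against the platform's 431–704. It may be a few mm off centre along y, so I'll measure the edges properly.

Run:
```python
from h import *
np.set_printoptions(precision=4,suppress=True)
ims=[cams.read_camera('top').astype(float) for _ in range(3)]
t=np.mean(ims,0)
def edges(img,lo,hi,axis,fix,ch):
    # sub-pixel gradient extremes on a 1D profile
    p=(img[fix[0]:fix[1],lo:hi,:].mean(0) if axis==0 else img[lo:hi,fix[0]:fix[1],:].mean(1))@np.array(ch)
    return lo+np.arange(len(p)),p
x,p=edges(t,168,238,0,(228,231),[-.5,-.5,1.]);print('carton row red-ish',dict(zip(x.tolist(),p.round().astype(int).tolist())))
x,p=edges(t,168,238,0,(240,246),[.33,.33,.34]);print('platform row243',dict(zip(x.tolist(),p.round().astype(int).tolist())))
x,p=edges(t,168,238,0,(213,218),[.33,.33,.34]);print('platform row215',dict(zip(x.tolist(),p.round().astype(int).tolist())))
x,p=edges(t,205,262,1,(192,198),[.33,.33,.34]);print('col195',dict(zip(x.tolist(),p.round().astype(int).tolist())))
```

```text
carton row red-ish {168: 16, 169: 15, 170: 14, 171: 15, 172: 16, 173: 16, 174: 17, 175: 16, 176: 4, 177: -2, 178: -3, 179: -2, 180: -2, 181: -2, 182: -19, 183: -64, 184: -102, 185: -95, 186: -88, 187: -89, 188: -84, 189: -76, 190: -73, 191: -72, 192: -56, 193: -53, 194: -61, 195: -66, 196: -73, 197: -76, 198: -76, 199: -72, 200: -72, 201: -74, 202: -73, 203: -76, 204: -80, 205: -87, 206: -101, 207: -92, 208: -40, 209: -9, 210: -3, 211: -2, 212: -2, 213: -3, 214: -3, 215: -3, 216: -3, 217: -3, 218: -2, 219: -2, 220: -2, 221: -3, 222: -5, 223: -5, 224: 2, 225: 14, 226: 18, 227: 17, 228: 16, 229: 15, 230: 14, 231: 13, 232: 12, 233: 12, 234: 13, 235: 15, 236: 17, 237: 19}
platform row243 {168: 105, 169: 106, 170: 105, 171: 106, 172: 107, 173: 104, 174: 103, 175: 129, 176: 165, 177: 182, 178: 183, 179: 182, 180: 182, 181: 182, 182: 182, 183: 182, 184: 182, 185: 182, 186: 182, 187: 183, 188: 183, 189: 183, 190: 183, 191: 183, 192: 183, 193: 183, 194: 183, 195: 184, 196: 184, 197: 184, 198: 184, 199: 184, 200: 184, 201: 184, 202: 184, 203: 184, 204: 184, 205: 184, 206: 184, 207: 184, 208: 1
[... 860 characters left out ...]
142, 224: 112, 225: 87, 226: 84, 227: 87, 228: 85, 229: 86, 230: 91, 231: 96, 232: 98, 233: 99, 234: 100, 235: 102, 236: 103, 237: 104}
col195 {205: 96, 206: 96, 207: 100, 208: 103, 209: 102, 210: 95, 211: 123, 212: 178, 213: 188, 214: 186, 215: 187, 216: 188, 217: 187, 218: 185, 219: 186, 220: 193, 221: 204, 222: 209, 223: 206, 224: 182, 225: 150, 226: 135, 227: 148, 228: 160, 229: 140, 230: 113, 231: 102, 232: 148, 233: 201, 234: 210, 235: 210, 236: 203, 237: 163, 238: 162, 239: 180, 240: 185, 241: 184, 242: 183, 243: 183, 244: 183, 245: 184, 246: 184, 247: 184, 248: 177, 249: 160, 250: 149, 251: 127, 252: 80, 253: 50, 254: 50, 255: 49, 256: 62, 257: 90, 258: 97, 259: 93, 260: 97, 261: 98}
```

Run:
```python
from h import *
np.set_printoptions(precision=4,suppress=True)
print('carton L/R',px2w('top',[[182.8,228.5],[207.9,228.5]],.076),'top rows',px2w('top',[[195,219.5],[195,236.7]],.076))
print('platform L/R',px2w('top',[[176.4,228.5],[221.6,228.5]],.042),'rows',px2w('top',[[195,211.2],[195,248.6]],.042))
```

```text
carton L/R [[0.4808 0.3769]
 [0.4782 0.2906]] top rows [[0.5107 0.3352]
 [0.4514 0.3346]]
platform L/R [[0.4862 0.4089]
 [0.4814 0.2497]] rows [[0.5457 0.3439]
 [0.4138 0.3425]]
```

Run:
```python
from h import *
print(env.sign_off())
```

```text
the job is handed in; nothing more can be done
None
```

I rolled the carton to the end stop and pressed the plate fully in (solid at 10 N), then lifted the carton onto the scale and let go. It lies flat and lengthwise, about 4–5 mm off the platform's centre by the top camera, and the job is handed in.

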